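Set out the sharpening station

ROBOT

A 7-joint arm with a two-finger parallel gripper is mounted at the origin on the work surface. World frame = base frame: x ahead of the robot, y to its left, z up, the work surface at z = 0. Lengths are in m, angles in rad, forces in N, time in s.
With the tool pointing down it reaches from about 0.425 to 0.825 m from the base axis. Payload 3.6 kg.
Tool frame: the origin (TCP) lies midway between the tips of the shut fingers; the grasp point (between the pads) lies 19 mm behind it; z points along the fingers, y is the line along which they close (so a half turn about z gives the same grasp; the last joint's range is limited). The gripper opens to 85 mm and grips with 20 to 120 N. Pads are 22 mm wide; open, the fingers measure 114 mm over their backs; the gripper's body (76 mm by 85 mm) begins 54 mm behind the grasp point. The pads swing forward as they close: fully open they stand 13 mm farther back than shut.
Start: joints at [-1.151, 0.615, -0.013, 1.423, 0.008, 1.103, -0.04], TCP at [0.281, 0.586, 0.231] pointing down, gripper open.
Joint ranges: [-3.12, 3.12], [-0.3, 2.06], [-1.34, 1.32], [0.26, 2.42], [-1.36, 4.5], [0.01, 1.98], [-2.84, 2.84]. Speed limits (rad/s): [2.79, 2.79, 3.14, 3.14, 3.14, 3.14, 3.14].

INTERFACE

Orientations are given as a rotation vector (axis times angle).
In Python, from workcell import bot, optics, order gives the robot as it stands.
- The arm moves only by the tool arm_command, never from a script. Its argument "targets" is a list of rows, each an object of numbers: "x", "y", "z": the shift along the tool's x, y, z in units of 0.025 m (1.0 is 0.025 m); "rx", "ry", "rz": the turn, a rotation vector about the tool's x, y, z in units of 6 degrees (1.0 is 6 degrees). A call has 1 to 20 rows; each row shifts and turns the commanded pose from where the row before left it, along the tool's axes as they then stand; what a row does not reach is not made up. A row lasts 1/8 s, in which the tool goes at most 62.5 mm and 10.7 degrees, less where a joint would pass 70% of its speed; a pose out of reach is approached as far as the arm can. A call with a number of a shift or a turn outside -1 to 1 is refused whole. A call with a gripper value outside its range is refused whole. "grip" is the opening, from 0 (shut) to 1 (fully open), set as the call begins (left out, the last holds). The fingers move at their own pace and stop on an object; the grip force is fixed at half the most. Time passes only in rows, so rows that do not move let the fingers close. It gives the time, the measured TCP pose, the force, the opening and the grip force at its end, in the units of the state.
- bot.get_state(): the state, without advancing time (a new reading comes with each control period).
- optics.read_camera(name): name is "side" or "top"; returns a dict with "pixels" (420x560x3 uint8, red, green, blue), "range_z" (420x560 float32, m along the optical axis (not along the pixel's ray), 0 where there is no reading), "intrinsics" (3x3 intrinsics, pixels), "k1" (the pictures are not rectified: a ray, as slopes to the right and down, at radius r is drawn at 1 + k1 r^2 times it, then the intrinsics apply), "R" (3x3) and "t" (3): a world point X has camera coordinates R X + t. Camera axes: x right, y down, z forward; pixel columns grow to the right and rows downward; lengths in m; the calibration is good to about 2 mm. A picture is of the moment at which its call begins.
- order.finish_job(): hands the job in; it is judged then, once.
The state is a dict: "clock": time; "joint_pos": joint angles; "dq": joint speeds; "joint_efforts": joint torques, N m; "tcp_pos": TCP position; "eef_rot": TCP orientation; "wrist_force": force on the tool from outside, world axes, zero at the start; "ft_torque": the same for the moment, N m; "grip_width": finger opening in m; "grip_force": force on a finger pad.
Only numpy, scipy, OpenCV 4.12 (cv2) and the standard library are available. Lean on these libraries where they do the work, as an engineer would, in place of code of your own. Each camera call takes 0.05 s, during which the arm holds its last target. There are 200 camera calls.

TASK

Set the carving bench up for sharpening: lift the top steel cup off the nested stack, leaving the cups below where they stand, and stand it upright midway between the middles of the two whetstones on the red mat; and lay the small dressing stone flat on the middle of the shorter whetstone, lengthwise along it. Stand the oil tin upright beside the longer whetstone, on its outer side (away from the cup), level with the middle of its length and about 30 mm clear of it. Lay the bar of honing compound flat on the bench behind the strop (on its far side from the robot), centred on it and parallel to it, about 30 mm clear of it.

Things in the scene. Friction and masses are not known exactly. Their poses are not given: they have to be found in the camera images.
- mat: Thin red ribbed non-slip mat, 180 (its x) by 440 (its y) mm, fixed, level with the bench (z = 0). The two whetstones are fixed on it along its x axis, their middles 100 mm either side of its centre along its y; which is on which side varies. Origin: mat centre at bench level, midway between the whetstones' middles. Turned up to 9 degrees from square.
- long_stone: The longer of two grey whetstones, a block 160 (its x) by 60 (its y) by 25 mm high, fixed. Origin: centre of its underside, at bench level.
- short_stone: The shorter grey whetstone, a block 110 (its x) by 60 (its y) by 25 mm high, fixed. Origin: centre of its underside, at bench level; its flat top is 25 mm above.
- strop: Bench strop: wooden block with dark brown leather on top, 50 (its x) by 150 (its y) by 20 mm high, fixed, on one side of the bench (left or right), lying crosswise with its +x axis pointing to the far side, away from the robot (within about 11 degrees). Origin: centre of its underside.
- cup_top: Topmost of three identical nested steel cups, 90 g. Each is 60 mm high: tapered below (42 mm across at the base, 56 mm at 40 mm up), then a straight collar 64 mm across from 40 to 60 mm up. Its collar rests loosely on the rim of the next cup, so only the collar shows; its rim is 100 mm above the bench. Origin: centre of its underside, 40 mm above the bench at the start; z up its axis.
- cup_mid: The second cup of the stack, same shape, left standing in the third; its rim is 80 mm above the bench. Origin: centre of its underside, 20 mm above the bench. It must stay where it is.
- dresser: Small pale grey-beige dressing stone, a plain block 60 (its x) by 30 (its y) by 22 mm high, about 90 g, lying flat on the bench between the robot and the mat. Origin: centre of its underside.
- bar: Bar of honing compound, 80 mm long (its x; centred about the origin) by 28 (its y) by 26 mm high: brown cardboard sleeve with the cream wax showing at the +x end. About 80 g, lying flat on the bench between the robot and the mat. Origin: centre of its underside.
- tin: Small round aluminium oil tin, 48 mm across and 50 mm high, with a black cap 18 mm across and 12 mm high on top; about 120 g, standing on the bench between the robot and the mat. Origin: centre of its underside.
There are look-alikes about, which are no part of the job. What is shaped like the long_stone but blue is not meant. What is shaped like the dresser but green is not meant.

How it is judged:
By the outcome, as a careful person would: the job done as asked, in the order asked, and still so for the second after the job is handed in, with the robot touching nothing.
It also fails if it takes over 118 s, if anything falls off the work surface, if the arm or the gripper's body presses on something with over 40 N, if the wrist force passes 120 N, or if a joint passes its speed limit or range.

## Working session

There is one attempt and no reset: what is moved stays moved. The work goes in short steps, Python scripts to look and compute and a tool call to move; the robot and the scene stay as the last step left them, time stands still between calls to the robot, and variables do not carry over. Pictures are saved under pics/ and viewed, at most 14 in all, crops included, and the job is handed in when it is done.

Besides the shell and the picture viewer there is one more tool, called by a JSON object that holds its "op" and its "data", one argument or row to a line. arm_command: Moves the arm, as the interface text tells. Its arguments: {"type":"object","properties":{"targets":{"type":"array"},"grip":{"type":"number"}},"required":["targets"]}

```bash
ls; mkdir -p pics
cat > h.py <<'E'
import numpy as np, cv2
from scipy.spatial.transform import Rotation as Ro
from workcell import bot, optics, order
def grab(n):
    c=optics.read_camera(n); np.savez(f'{n}.npz',**c); return c
def load(n): return dict(np.load(f'{n}.npz'))
def rays(c,uv):
    uv=np.atleast_2d(np.array(uv,float)); K=c['intrinsics']
    d=(uv-K[:2,2])/[K[0,0],K[1,1]]; s=d.copy(); k=float(c['k1'])
    for _ in range(20): s=d/(1+k*(s**2).sum(1,keepdims=True))
    return np.c_[s,np.ones(len(s))]
def onz(c,uv,z):
    "pixel -> world point on plane z"
    d=rays(c,uv)@c['R']; o=-c['R'].T@c['t']
    return o+d*((z-o[2])/d[:,2:3])
def cloud(c):
    h,w=c['range_z'].shape; v,u=np.mgrid[:h,:w]
    r=rays(c,np.c_[u.ravel(),v.ravel()])*c['range_z'].reshape(-1,1)
    return ((r-c['t'])@c['R']).reshape(h,w,3)
def save(n,img,s=1,box=None):
    if box: img=img[box[1]:box[3],box[0]:box[2]]
    cv2.imwrite(f'pics/{n}.png',cv2.resize(img[...,::-1],None,fx=s,fy=s,interpolation=cv2.INTER_CUBIC))
E
python3 - <<'E'
from h import *
for n in('top','side'):
    c=grab(n); save(n+'0',c['pixels'],1.42); print(n,-c['R'].T@c['t'],c['R'].round(3).tolist(),c['intrinsics'].tolist(),c['k1'])
print(bot.get_state())
E
```

```text
pics
top [0.40106799 0.00733432 1.06767719] [[-0.026, -1.0, -0.003], [-0.995, 0.026, -0.1], [0.1, 0.001, -0.995]] [[468.0854292630717, 0.0, 280.4612242310234], [0.0, 468.0854292630717, 209.85729413966595], [0.0, 0.0, 1.0]] -0.13706105272480457
side [ 0.16536005 -0.63986746  0.54127543] [[0.882, -0.472, -0.006], [-0.269, -0.492, -0.828], [0.388, 0.731, -0.561]] [[422.5107424080527, 0.0, 274.9465185838085], [0.0, 422.5107424080527, 208.23105750512713], [0.0, 0.0, 1.0]] -0.014972797398687645
{'clock': 0.1, 'joint_pos': array([-1.15050221,  0.61579342, -0.01260411,  1.424764  ,  0.00809917,
        1.10339542, -0.04034752]), 'dq': array([ 0.0005783 , -0.00390279, -0.000811  , -0.00494854, -0.00143893,
       -0.00042013, -0.00056815]), 'joint_efforts': array([ 1.17469262e-03, -4.70381355e+01,  2.60213697e-01, -1.71569288e+01,
        1.01324794e-02,  5.92438329e-03, -1.08796036e-05]), 'tcp_pos': array([0.28054473, 0.58556872, 0.2302645 ]), 'eef_rot': array([-0.69572851, -3.0630956 ,  0.0035497 ]), 'wrist_force': array([-0.00202174,  0.45737498,  0.61038971]), 'ft_torque': array([-0.00946218, -0.05101301, -0.00717318]), 'grip_force': 0.0, 'grip_width': 0.08560658780228787}
```

View pics/top0.png

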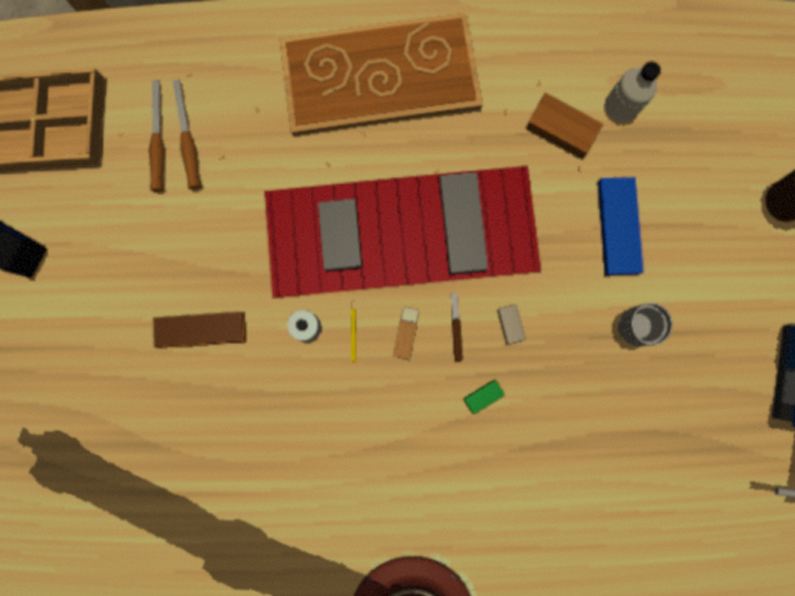

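View pics/side0.png

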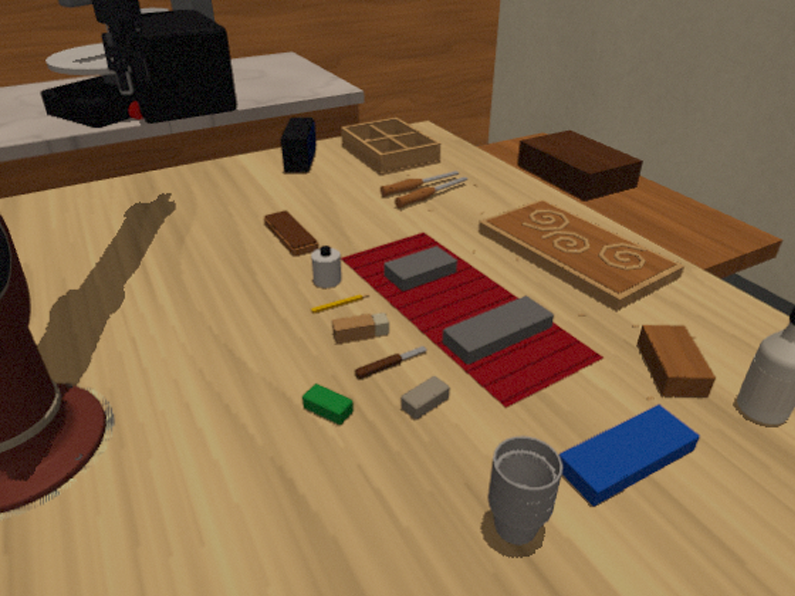

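The top view (shown at 1.42×) has these objects:
- Mat at about (403,232), with the short stone at (340,234) and the long stone at (465,222).
- Strop at (199,330), tin (303,326), bar (405,333) and cup stack (645,325).
- Two dresser-shaped blocks: the beige one at (511,324) fits the description, and the green one at (484,396) is the look-alike.
- The blue block at (620,226) is the long-stone look-alike.

I'll confirm with a crop and measure.

Run:
```python
from h import *
c=load('top'); save('crop1',c['pixels'],2.6,(180,110,485,300))
P=cloud(c)
def rect(name,box,zlo,zhi,ztop):
    u0,v0,u1,v1=[int(b/1.42) for b in box]
    m=np.zeros(P.shape[:2],bool); m[v0:v1,u0:u1]=1
    m&=(P[...,2]>zlo)&(P[...,2]<zhi)&(c['range_z']>0)
    vs,us=np.nonzero(m); q=onz(c,np.c_[us,vs],ztop)
    r=cv2.minAreaRect((q[:,:2]*1000).astype(np.float32))
    print(name,len(q),'z med',np.median(P[m][:,2]).round(4),'ctr',np.array(r[0]).round(1),'size',np.array(r[1]).round(1),'ang',round(r[2],1),'mean',(q[:,:2].mean(0)*1000).round(1))
rect('short',(310,190,375,280),.018,.04,.025)
rect('long',(430,165,500,280),.018,.04,.025)
rect('strop',(140,300,260,360),.013,.04,.02)
rect('tin',(275,300,335,350),.04,.056,.05)
rect('cap',(275,300,335,350),.057,.07,.062)
rect('bar',(385,300,425,370),.016,.04,.026)
rect('dresser',(490,295,535,350),.013,.04,.022)
rect('cup',(600,290,690,360),.09,.115,.10)
m=(c['pixels'][...,0].astype(int)>90)&(c['pixels'][...,1]<60); m[:, :180]=0;m[:,390:]=0;m[220:]=0;m[:110]=0
vs,us=np.nonzero(m); q=onz(c,np.c_[us,vs],0); print('mat',cv2.minAreaRect((q[:,:2]*1000).astype(np.float32)))
```

```text
short 1251 z med 0.0257 ctr [611.7 100.2] size [109.2  60.4] ang 4.5 mean [611.3 100.2]
long 1828 z med 0.0255 ctr [626.5 -98.9] size [159.6  61.2] ang 4.0 mean [625.8 -99.2]
strop 1429 z med 0.0207 ctr [465.2 330.4] size [ 50.6 151. ] ang 2.9 mean [465.2 329.9]
tin 326 z med 0.0509 ctr [466.6 157.6] size [46.3 46. ] ang 88.7 mean [466.6 157.1]
cap 55 z med 0.0629 ctr [466.9 158. ] size [15.2 17.3] ang 89.2 mean [466.9 158.1]
bar 438 z med 0.0267 ctr [452.3  -2.3] size [27.5 79.5] ang 77.2 mean [451.5  -2.1]
dresser 363 z med 0.0224 ctr [ 461.4 -169.6] size [59.9 31.2] ang 13.1 mean [ 461.7 -169.4]
cup 209 z med 0.0987 ctr [ 450.3 -365.7] size [66.2 63.5] ang 88.1 mean [ 450.8 -367.1]
mat ((619.9873657226562, 0.61553955078125), (176.42587280273438, 436.7532043457031), 4.164951324462891)
```

View pics/crop1.png

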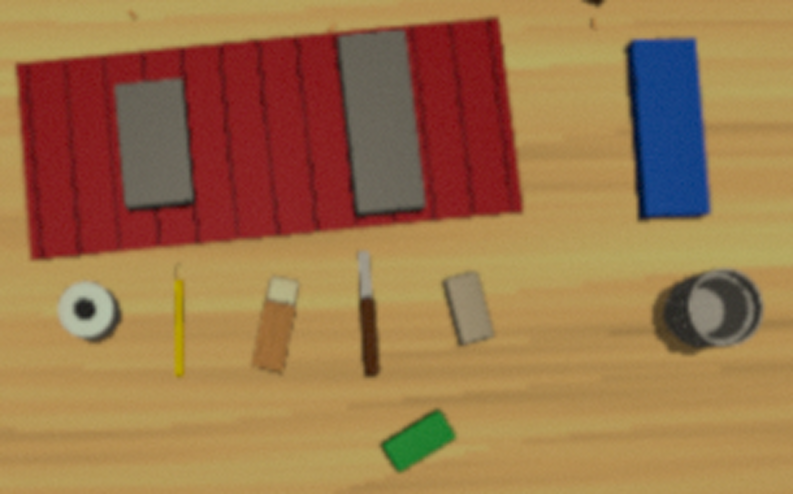

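The crop confirms the beige dresser at (468,307) against the green decoy at (418,440). It also shows the tin at (86,310), the bar with its cream end at (283,290), and the cup stack at (725,308). I'll cross-check the positions with the side camera.

```bash
cat >> h.py <<'E'
def pose():
    s=bot.get_state(); R=Ro.from_rotvec(s['eef_rot']).as_matrix(); return s,s['tcp_pos'],R
def go(x,y,z,yaw=None):
    "tool-frame units to reach world mm target (translation first at present attitude), then tilt/yaw error in units"
    s,p,R=pose(); d=R.T@(np.array([x,y,z])/1000-p)/.025
    cy=np.degrees(np.arctan2(R[1,1],R[0,1]))
    print('t %.2f'%s['clock'],'tcp',(p*1000).round(1),'yaw %.1f'%cy,'units',d.round(2),'rz %.2f'%(0 if yaw is None else -((yaw-cy+90)%180-90)/6),'F',s['wrist_force'].round(1),'w %.1f'%(s['grip_width']*1000))
    zt=R.T@[0,0,-1]; print('tilt units',(np.degrees(np.cross([0,0,1],zt))/6).round(3),'q',s['joint_pos'].round(2))
E
python3 - <<'E'
from h import *
c=load('side');P=cloud(c)
def sel(n,x,y,zlo,zhi,zt,r=70):
    m=(np.hypot(P[...,0]*1000-x,P[...,1]*1000-y)<r)&(P[...,2]>zlo)&(P[...,2]<zhi)
    vs,us=np.nonzero(m); q=onz(c,np.c_[us,vs],zt)[:,:2]*1000 if zt else P[m][:,:2]*1000
    rc=cv2.minAreaRect(q.astype(np.float32)); print(n,len(q),'zmax',np.percentile(P[m][:,2],99).round(4),rc)
    return P[m]
sel('short',611,100,.022,.035,.025); sel('long',626,-99,.022,.035,.025,90)
sel('dresser',461,-170,.019,.03,.022,45); sel('bar',452,-2,.023,.033,.026,55); sel('strop',465,330,.017,.03,.02,90)
sel('tin',467,157,.047,.054,.05,40)
for n in ('side','top'):
    c=load(n);P=cloud(c)
    q=sel('cup',450,-366,.085,.108,None,60)
    from scipy.optimize import least_squares
    # outer collar circle, radius 32
    rr=np.hypot(*(q[:,:2]*1000-[450,-366]).T); q=q[rr>24]
    f=least_squares(lambda a:np.hypot(q[:,0]*1000-a[0],q[:,1]*1000-a[1])-a[2],[450,-366,31],loss='soft_l1'); print(n,f.x)
E
```

```text
short 636 zmax 0.0273 ((611.1072998046875, 95.82548522949219), (111.68106079101562, 65.29743957519531), 3.599731683731079)
long 1424 zmax 0.0272 ((625.5285034179688, -101.91680145263672), (161.77369689941406, 62.557254791259766), 3.696194887161255)
dresser 398 zmax 0.024 ((459.6501770019531, -172.18202209472656), (61.23646545410156, 30.748971939086914), 12.672837257385254)
bar 338 zmax 0.0283 ((450.9796142578125, -4.554912567138672), (31.87997055053711, 78.76319122314453), 77.4072494506836)
strop 468 zmax 0.0224 ((464.31781005859375, 326.7180480957031), (48.27341842651367, 152.8951873779297), 2.1778347492218018)
tin 147 zmax 0.0526 ((465.38616943359375, 153.25050354003906), (45.71167755126953, 43.8445930480957), 68.10679626464844)
cup 938 zmax 0.1019 ((450.7405090332031, -368.7686767578125), (63.35817337036133, 63.04425811767578), 32.18806076049805)
side [ 450.70779605 -368.69707921   30.31226653]
cup 277 zmax 0.1041 ((451.15869140625, -367.0753479003906), (62.58869934082031, 64.28359985351562), 41.430442810058594)
top [ 450.77811742 -366.3460756    30.50987678]
```

{"op": "arm_command", "data": {
  "targets": [
    {"x": -0.907, "y": -0.644},
    {"x": -0.907, "y": -0.644},
    {"x": -0.907, "y": -0.644},
    {"x": -0.907, "y": -0.644},
    {"x": -0.907, "y": -0.644},
    {"x": -0.907, "y": -0.644},
    {"x": -0.907, "y": -0.644},
    {"x": -0.907, "y": -0.644},
    {"x": -0.907, "y": -0.644},
    {"x": -0.907, "y": -0.644},
    {"x": -0.907, "y": -0.644},
    {"x": -0.907, "y": -0.644},
    {"x": -0.907, "y": -0.644},
    {"x": -0.907, "y": -0.644},
    {"x": -0.907, "y": -0.644},
    {"x": -0.907, "y": -0.644},
    {"x": -0.907, "y": -0.644},
    {"x": -0.907, "y": -0.644},
    {"x": -0.907, "y": -0.644},
    {"x": -0.907, "y": -0.644}
  ],
  "grip": 1
}}

```text
schema error: expected keys x, y, z, rx, ry, rz
```

{"op": "arm_command", "data": {
  "targets": [
    {"x": -0.907, "y": -0.644, "z": 0, "rx": 0, "ry": 0, "rz": 0},
    {"x": -0.907, "y": -0.644, "z": 0, "rx": 0, "ry": 0, "rz": 0},
    {"x": -0.907, "y": -0.644, "z": 0, "rx": 0, "ry": 0, "rz": 0},
    {"x": -0.907, "y": -0.644, "z": 0, "rx": 0, "ry": 0, "rz": 0},
    {"x": -0.907, "y": -0.644, "z": 0, "rx": 0, "ry": 0, "rz": 0},
    {"x": -0.907, "y": -0.644, "z": 0, "rx": 0, "ry": 0, "rz": 0},
    {"x": -0.907, "y": -0.644, "z": 0, "rx": 0, "ry": 0, "rz": 0},
    {"x": -0.907, "y": -0.644, "z": 0, "rx": 0, "ry": 0, "rz": 0},
    {"x": -0.907, "y": -0.644, "z": 0, "rx": 0, "ry": 0, "rz": 0},
    {"x": -0.907, "y": -0.644, "z": 0, "rx": 0, "ry": 0, "rz": 0},
    {"x": -0.907, "y": -0.644, "z": 0, "rx": 0, "ry": 0, "rz": 0},
    {"x": -0.907, "y": -0.644, "z": 0, "rx": 0, "ry": 0, "rz": 0},
    {"x": -0.907, "y": -0.644, "z": 0, "rx": 0, "ry": 0, "rz": 0},
    {"x": -0.907, "y": -0.644, "z": 0, "rx": 0, "ry": 0, "rz": 0},
    {"x": -0.907, "y": -0.644, "z": 0, "rx": 0, "ry": 0, "rz": 0},
    {"x": -0.907, "y": -0.644, "z": 0, "rx": 0, "ry": 0, "rz": 0},
    {"x": -0.907, "y": -0.644, "z": 0, "rx": 0, "ry": 0, "rz": 0},
    {"x": -0.907, "y": -0.644, "z": 0, "rx": 0, "ry": 0, "rz": 0},
    {"x": -0.907, "y": -0.644, "z": 0, "rx": 0, "ry": 0, "rz": 0},
    {"x": -0.907, "y": -0.644, "z": 0, "rx": 0, "ry": 0, "rz": 0}
  ],
  "grip": 1
}}

```text
clock: 2.6
tcp_pos: [0.5507, 0.099, 0.2308]
eef_rot: [-0.696, -3.063, 0.001]
wrist_force: [-0.1, 0.1, -0.2]
grip_width: 0.0851
grip_force: 0.0
```

```bash
python3 -c "
from h import *
go(450.7,-367.3,200,64)"
```

```text
t 2.60 tcp [550.7  99.  230.8] yaw 64.4 units [ -4.45 -18.55   1.24] rz 0.07 F [-0.1  0.1 -0.2] w 85.1
tilt units [-0.007 -0.009  0.   ] q [-0.24  0.47  0.04  1.69 -0.02  0.98  0.93]
```

{"op": "arm_command", "data": {
  "targets": [
    {"x": -0.234, "y": -0.976, "z": 0.065, "rx": 0, "ry": 0, "rz": 0},
    {"x": -0.234, "y": -0.976, "z": 0.065, "rx": 0, "ry": 0, "rz": 0},
    {"x": -0.234, "y": -0.976, "z": 0.065, "rx": 0, "ry": 0, "rz": 0},
    {"x": -0.234, "y": -0.976, "z": 0.065, "rx": 0, "ry": 0, "rz": 0},
    {"x": -0.234, "y": -0.976, "z": 0.065, "rx": 0, "ry": 0, "rz": 0},
    {"x": -0.234, "y": -0.976, "z": 0.065, "rx": 0, "ry": 0, "rz": 0},
    {"x": -0.234, "y": -0.976, "z": 0.065, "rx": 0, "ry": 0, "rz": 0},
    {"x": -0.234, "y": -0.976, "z": 0.065, "rx": 0, "ry": 0, "rz": 0},
    {"x": -0.234, "y": -0.976, "z": 0.065, "rx": 0, "ry": 0, "rz": 0},
    {"x": -0.234, "y": -0.976, "z": 0.065, "rx": 0, "ry": 0, "rz": 0},
    {"x": -0.234, "y": -0.976, "z": 0.065, "rx": 0, "ry": 0, "rz": 0},
    {"x": -0.234, "y": -0.976, "z": 0.065, "rx": 0, "ry": 0, "rz": 0},
    {"x": -0.234, "y": -0.976, "z": 0.065, "rx": 0, "ry": 0, "rz": 0},
    {"x": -0.234, "y": -0.976, "z": 0.065, "rx": 0, "ry": 0, "rz": 0},
    {"x": -0.234, "y": -0.976, "z": 0.065, "rx": 0, "ry": 0, "rz": 0},
    {"x": -0.234, "y": -0.976, "z": 0.065, "rx": 0, "ry": 0, "rz": 0},
    {"x": -0.234, "y": -0.976, "z": 0.065, "rx": 0, "ry": 0, "rz": 0},
    {"x": -0.234, "y": -0.976, "z": 0.065, "rx": 0, "ry": 0, "rz": 0},
    {"x": -0.234, "y": -0.976, "z": 0.065, "rx": 0, "ry": 0, "rz": 0},
    {"x": 0, "y": 0, "z": 0, "rx": 0, "ry": 0, "rz": 0}
  ]
}}

```text
clock: 5.1
tcp_pos: [0.449, -0.3683, 0.1998]
eef_rot: [-0.702, -3.06, 0.002]
wrist_force: [0.6, 0.3, -0.3]
grip_width: 0.0854
grip_force: 0.0
```

```bash
python3 -c "
from h import *
go(450.7,-367.3,77)"
```

```text
t 5.10 tcp [ 449.  -368.3  199.8] yaw 64.2 units [-0.05  0.07  4.91] rz 0.00 F [ 0.6  0.3 -0.3] w 85.4
tilt units [-0.013 -0.014  0.   ] q [ 0.59  0.54  0.09  1.67 -0.06  0.93  1.82]
```

Descend over the collar, then take a side look before closing.

{"op": "arm_command", "data": {
  "targets": [
    {"x": -0.05, "y": 0.07, "z": 0.9, "rx": 0, "ry": 0, "rz": 0},
    {"x": 0, "y": 0, "z": 0.9, "rx": 0, "ry": 0, "rz": 0},
    {"x": 0, "y": 0, "z": 0.8, "rx": 0, "ry": 0, "rz": 0},
    {"x": 0, "y": 0, "z": 0.7, "rx": 0, "ry": 0, "rz": 0},
    {"x": 0, "y": 0, "z": 0.6, "rx": 0, "ry": 0, "rz": 0},
    {"x": 0, "y": 0, "z": 0.5, "rx": 0, "ry": 0, "rz": 0},
    {"x": 0, "y": 0, "z": 0.3, "rx": 0, "ry": 0, "rz": 0},
    {"x": 0, "y": 0, "z": 0.2, "rx": 0, "ry": 0, "rz": 0},
    {"x": 0, "y": 0, "z": 0, "rx": 0, "ry": 0, "rz": 0},
    {"x": 0, "y": 0, "z": 0, "rx": 0, "ry": 0, "rz": 0}
  ]
}}

```text
clock: 6.35
tcp_pos: [0.4527, -0.3655, 0.0784]
eef_rot: [0.696, 3.063, -0.001]
wrist_force: [-0.4, 0.6, -0.4]
grip_width: 0.0854
grip_force: 0.0
```

```bash
python3 -c "
from h import *
go(450.7,-367.3,77)
c=grab('side');save('s1',c['pixels'],3.5,(280,270,480,410))
c=grab('top');save('t1',c['pixels'],4,(400,170,530,290))"
```

```text
t 6.35 tcp [ 452.7 -365.5   78.4] yaw 64.4 units [ 0.04 -0.1   0.05] rz 0.00 F [-0.4  0.6 -0.4] w 85.4
tilt units [-0.002  0.008  0.   ] q [ 0.6   0.7   0.07  1.79 -0.07  0.66  1.83]
```

View pics/s1.png

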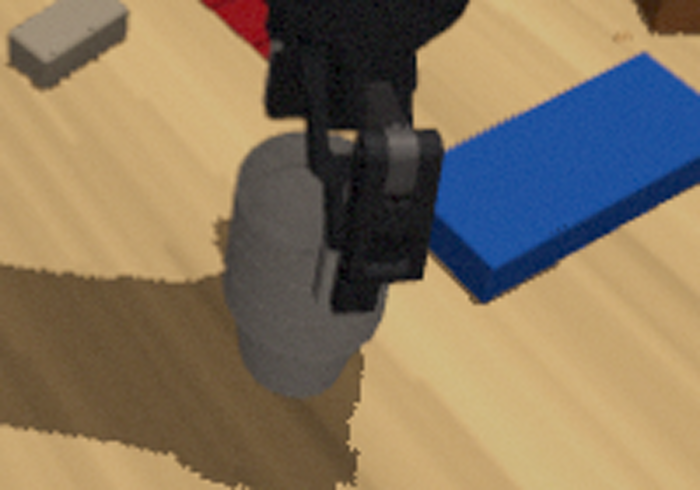

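```bash
python3 -c "
from h import *
c=load('side')
for z in (.07,.075,.08,.085,.09,.095):
  for w in (43,50):
    X=np.array([.4527-.432*w/1e3,-.3655-.902*w/1e3,z]); p=c['R']@X+c['t']; s=p[:2]/p[2]; s=s*(1+c['k1']*(s@s)); print(z,w,((s*c['intrinsics'][0,0]+c['intrinsics'][:2,2]-[280,270])*3.5).round())
"
```

```text
0.07 43 [333. 333.]
0.07 50 [338. 350.]
0.075 43 [335. 325.]
0.075 50 [340. 342.]
0.08 43 [337. 317.]
0.08 50 [341. 333.]
0.085 43 [339. 308.]
0.085 50 [343. 325.]
0.09 43 [340. 299.]
0.09 50 [345. 316.]
0.095 43 [342. 290.]
0.095 50 [347. 307.]
```

{"op": "arm_command", "data": {
  "targets": [
    {"x": 0.04, "y": -0.1, "z": 0, "rx": 0, "ry": 0, "rz": 0},
    {"x": 0, "y": 0, "z": 0, "rx": 0, "ry": 0, "rz": 0},
    {"x": 0, "y": 0, "z": 0, "rx": 0, "ry": 0, "rz": 0},
    {"x": 0, "y": 0, "z": 0, "rx": 0, "ry": 0, "rz": 0}
  ],
  "grip": 0.82
}}

```text
clock: 6.95
tcp_pos: [0.4506, -0.367, 0.0779]
eef_rot: [-0.696, -3.064, -0.0]
wrist_force: [0.7, -0.2, 0.4]
grip_width: 0.0703
grip_force: 0.0
```

View pics/t1.png

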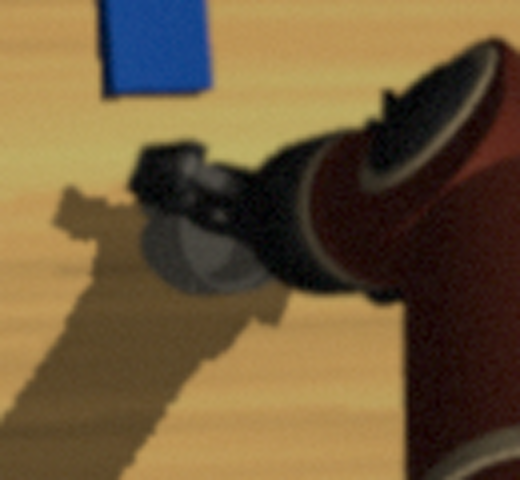

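The side crop shows the near fingertip at about (355,310), which puts it near z = 0.09 beside the collar and matches the setback model. The top crop only shows the far finger and the arm over the cup. Closing in steps.

{"op": "arm_command", "data": {
  "targets": [
    {"x": 0, "y": 0, "z": 0, "rx": 0, "ry": 0, "rz": 0},
    {"x": 0, "y": 0, "z": 0, "rx": 0, "ry": 0, "rz": 0}
  ],
  "grip": 0.77
}}

```text
clock: 7.2
tcp_pos: [0.4506, -0.367, 0.078]
eef_rot: [-0.696, -3.064, 0.0]
wrist_force: [-0.3, 0.1, 0.5]
grip_width: 0.0658
grip_force: 0.0
```

{"op": "arm_command", "data": {
  "targets": [
    {"x": 0, "y": 0, "z": 0, "rx": 0, "ry": 0, "rz": 0},
    {"x": 0, "y": 0, "z": 0, "rx": 0, "ry": 0, "rz": 0},
    {"x": 0, "y": 0, "z": 0, "rx": 0, "ry": 0, "rz": 0},
    {"x": 0, "y": 0, "z": 0, "rx": 0, "ry": 0, "rz": 0},
    {"x": 0, "y": 0, "z": 0, "rx": 0, "ry": 0, "rz": 0}
  ],
  "grip": 0.6
}}

```text
clock: 7.82
tcp_pos: [0.4511, -0.3674, 0.0787]
eef_rot: [0.695, 3.062, -0.001]
wrist_force: [0.4, -0.5, 5.8]
grip_width: 0.0617
grip_force: 65.6
```

```bash
python3 -c "
from h import *
go(450.7,-367.3,77)"
```

```text
t 7.83 tcp [ 451.1 -367.4   78.7] yaw 64.4 units [ 0.02 -0.    0.07] rz 0.00 F [ 0.4 -0.5  5.8] w 61.7
tilt units [-0.003  0.016  0.   ] q [ 0.6   0.7   0.07  1.79 -0.07  0.66  1.84]
```

{"op": "arm_command", "data": {
  "targets": [
    {"x": 0, "y": 0, "z": -0.15, "rx": 0, "ry": 0, "rz": 0},
    {"x": 0, "y": 0, "z": -0.25, "rx": 0, "ry": 0, "rz": 0},
    {"x": 0, "y": 0, "z": -0.4, "rx": 0, "ry": 0, "rz": 0},
    {"x": 0, "y": 0, "z": -0.5, "rx": 0, "ry": 0, "rz": 0},
    {"x": 0, "y": 0, "z": -0.5, "rx": 0, "ry": 0, "rz": 0},
    {"x": 0, "y": 0, "z": -0.5, "rx": 0, "ry": 0, "rz": 0},
    {"x": 0, "y": 0, "z": -0.4, "rx": 0, "ry": 0, "rz": 0},
    {"x": 0, "y": 0, "z": -0.3, "rx": 0, "ry": 0, "rz": 0},
    {"x": 0, "y": 0, "z": 0, "rx": 0, "ry": 0, "rz": 0}
  ]
}}

```text
clock: 8.95
tcp_pos: [0.4508, -0.3673, 0.1535]
eef_rot: [0.696, 3.063, -0.001]
wrist_force: [-0.5, -0.6, -0.3]
grip_width: 0.0619
grip_force: 65.2
```

```bash
python3 -c "
from h import *
go(618.8,-0.6,140)
c=grab('side');save('s2',c['pixels'],3,(280,220,480,410))"
```

```text
t 8.95 tcp [ 450.8 -367.3  153.5] yaw 64.4 units [ 0.28 16.13  0.54] rz 0.00 F [-0.5 -0.6 -0.3] w 61.9
tilt units [-0.002  0.01   0.   ] q [ 0.59  0.59  0.08  1.73 -0.06  0.82  1.83]
```

View pics/s2.png

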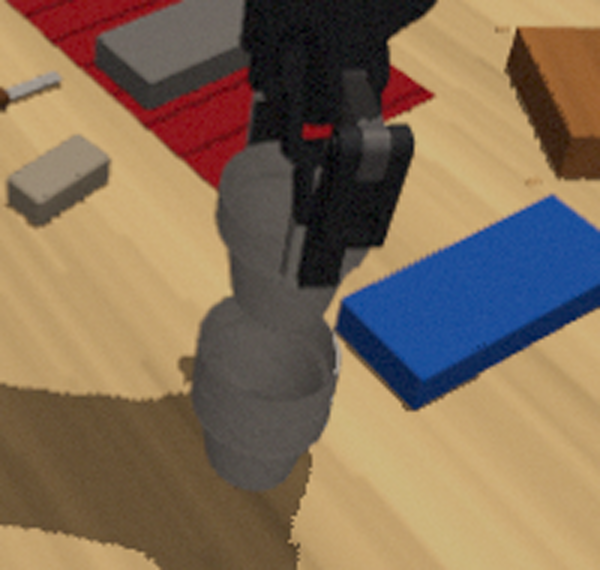

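Only the top cup lifted; the two lower cups stand at about (265,390). Moving over.

{"op": "arm_command", "data": {
  "targets": [
    {"x": 0.014, "y": 0.4, "z": 0, "rx": 0, "ry": 0, "rz": 0},
    {"x": 0.016, "y": 0.7, "z": 0.03, "rx": 0, "ry": 0, "rz": 0},
    {"x": 0.016, "y": 0.95, "z": 0.03, "rx": 0, "ry": 0, "rz": 0},
    {"x": 0.016, "y": 0.95, "z": 0.03, "rx": 0, "ry": 0, "rz": 0},
    {"x": 0.016, "y": 0.95, "z": 0.03, "rx": 0, "ry": 0, "rz": 0},
    {"x": 0.016, "y": 0.95, "z": 0.03, "rx": 0, "ry": 0, "rz": 0},
    {"x": 0.016, "y": 0.95, "z": 0.03, "rx": 0, "ry": 0, "rz": 0},
    {"x": 0.016, "y": 0.95, "z": 0.03, "rx": 0, "ry": 0, "rz": 0},
    {"x": 0.016, "y": 0.95, "z": 0.03, "rx": 0, "ry": 0, "rz": 0},
    {"x": 0.016, "y": 0.95, "z": 0.03, "rx": 0, "ry": 0, "rz": 0},
    {"x": 0.016, "y": 0.95, "z": 0.03, "rx": 0, "ry": 0, "rz": 0},
    {"x": 0.016, "y": 0.95, "z": 0.03, "rx": 0, "ry": 0, "rz": 0},
    {"x": 0.016, "y": 0.95, "z": 0.03, "rx": 0, "ry": 0, "rz": 0},
    {"x": 0.016, "y": 0.95, "z": 0.03, "rx": 0, "ry": 0, "rz": 0},
    {"x": 0.016, "y": 0.95, "z": 0.03, "rx": 0, "ry": 0, "rz": 0},
    {"x": 0.016, "y": 0.95, "z": 0.03, "rx": 0, "ry": 0, "rz": 0},
    {"x": 0.016, "y": 0.95, "z": 0.03, "rx": 0, "ry": 0, "rz": 0},
    {"x": 0.016, "y": 0.78, "z": 0.03, "rx": 0, "ry": 0, "rz": 0},
    {"x": 0, "y": 0, "z": 0, "rx": 0, "ry": 0, "rz": 0},
    {"x": 0, "y": 0, "z": 0, "rx": 0, "ry": 0, "rz": 0}
  ]
}}

```text
clock: 11.5
tcp_pos: [0.6179, -0.0017, 0.1401]
eef_rot: [-0.698, -3.063, 0.003]
wrist_force: [0.2, -0.4, -0.9]
grip_width: 0.0615
grip_force: 65.3
```

{"op": "arm_command", "data": {
  "targets": [
    {"x": 0, "y": 0, "z": 0.7, "rx": 0, "ry": 0, "rz": 0},
    {"x": 0, "y": 0, "z": 0.8, "rx": 0, "ry": 0, "rz": 0},
    {"x": 0, "y": 0, "z": 0.8, "rx": 0, "ry": 0, "rz": 0},
    {"x": 0, "y": 0, "z": 0.7, "rx": 0, "ry": 0, "rz": 0},
    {"x": 0, "y": 0, "z": 0.4, "rx": 0, "ry": 0, "rz": 0},
    {"x": 0, "y": 0, "z": 0.2, "rx": 0, "ry": 0, "rz": 0},
    {"x": 0, "y": 0, "z": 0, "rx": 0, "ry": 0, "rz": 0},
    {"x": 0, "y": 0, "z": 0, "rx": 0, "ry": 0, "rz": 0},
    {"x": 0, "y": 0, "z": 0, "rx": 0, "ry": 0, "rz": 0}
  ]
}}

```text
clock: 12.62
tcp_pos: [0.6187, -0.0003, 0.0508]
eef_rot: [0.696, 3.062, 0.0]
wrist_force: [-0.2, 0.0, -1.0]
grip_width: 0.0615
grip_force: 65.3
```

```bash
python3 -c "
from h import *
go(618.8,-0.6,39)"
```

```text
t 12.62 tcp [ 6.187e+02 -3.000e-01  5.080e+01] yaw 64.4 units [-0.01 -0.01  0.47] rz 0.00 F [-0.2  0.  -1. ] w 61.5
tilt units [ 0.005  0.01  -0.   ] q [-0.09  0.78  0.09  1.69 -0.1   0.67  1.18]
```

{"op": "arm_command", "data": {
  "targets": [
    {"x": 0, "y": 0, "z": 0.2, "rx": 0, "ry": 0, "rz": 0},
    {"x": 0, "y": 0, "z": 0.15, "rx": 0, "ry": 0, "rz": 0},
    {"x": 0, "y": 0, "z": 0.08, "rx": 0, "ry": 0, "rz": 0},
    {"x": 0, "y": 0, "z": 0.04, "rx": 0, "ry": 0, "rz": 0},
    {"x": 0, "y": 0, "z": 0, "rx": 0, "ry": 0, "rz": 0},
    {"x": 0, "y": 0, "z": 0, "rx": 0, "ry": 0, "rz": 0}
  ]
}}

```text
clock: 13.38
tcp_pos: [0.6181, -0.0003, 0.0388]
eef_rot: [-0.696, -3.063, 0.0]
wrist_force: [-2.2, -0.6, 4.6]
grip_width: 0.0616
grip_force: 65.7
```

{"op": "arm_command", "data": {
  "targets": [
    {"x": 0, "y": 0, "z": 0, "rx": 0, "ry": 0, "rz": 0},
    {"x": 0, "y": 0, "z": 0, "rx": 0, "ry": 0, "rz": 0},
    {"x": 0, "y": 0, "z": 0, "rx": 0, "ry": 0, "rz": 0},
    {"x": 0, "y": 0, "z": 0, "rx": 0, "ry": 0, "rz": 0},
    {"x": 0, "y": 0, "z": -0.5, "rx": 0, "ry": 0, "rz": 0},
    {"x": 0, "y": 0, "z": -0.9, "rx": 0, "ry": 0, "rz": 0},
    {"x": 0, "y": 0, "z": -1, "rx": 0, "ry": 0, "rz": 0},
    {"x": 0, "y": 0, "z": -1, "rx": 0, "ry": 0, "rz": 0},
    {"x": 0, "y": 0, "z": 0, "rx": 0, "ry": 0, "rz": 0}
  ],
  "grip": 1
}}

```text
clock: 14.5
tcp_pos: [0.6202, -0.0004, 0.1265]
eef_rot: [0.695, 3.058, 0.002]
wrist_force: [0.1, -0.2, -0.5]
grip_width: 0.085
grip_force: 0.0
```

```bash
python3 -c "
from h import *
go(460.8,-170.8,80,103)"
```

```text
t 14.50 tcp [ 6.202e+02 -4.000e-01  1.265e+02] yaw 64.4 units [ 2.82 -8.91  1.82] rz -6.43 F [ 0.1 -0.2 -0.5] w 85.0
tilt units [ 0.026  0.054 -0.   ] q [-0.1   0.68  0.11  1.64 -0.09  0.82  1.17]
```

{"op": "arm_command", "data": {
  "targets": [
    {"x": 0.28, "y": -0.89, "z": 0, "rx": 0, "ry": 0, "rz": 0},
    {"x": 0.28, "y": -0.89, "z": 0, "rx": 0, "ry": 0, "rz": 0},
    {"x": 0.28, "y": -0.89, "z": 0, "rx": 0, "ry": 0, "rz": 0},
    {"x": 0.28, "y": -0.89, "z": 0.1, "rx": 0, "ry": 0, "rz": 0},
    {"x": 0.28, "y": -0.89, "z": 0.2, "rx": 0, "ry": 0, "rz": 0},
    {"x": 0.28, "y": -0.89, "z": 0.3, "rx": 0, "ry": 0, "rz": 0},
    {"x": 0.28, "y": -0.89, "z": 0.3, "rx": 0, "ry": 0, "rz": 0},
    {"x": 0.28, "y": -0.89, "z": 0.3, "rx": 0, "ry": 0, "rz": 0},
    {"x": 0.28, "y": -0.89, "z": 0.3, "rx": 0, "ry": 0, "rz": 0},
    {"x": 0.28, "y": -0.89, "z": 0.3, "rx": 0, "ry": 0, "rz": 0},
    {"x": 0, "y": 0, "z": 0, "rx": 0, "ry": 0, "rz": -1},
    {"x": 0, "y": 0, "z": 0, "rx": 0, "ry": 0, "rz": -1},
    {"x": 0, "y": 0, "z": 0, "rx": 0, "ry": 0, "rz": -1},
    {"x": 0, "y": 0, "z": 0, "rx": 0, "ry": 0, "rz": -1},
    {"x": 0, "y": 0, "z": 0, "rx": 0, "ry": 0, "rz": -1},
    {"x": 0, "y": 0, "z": 0, "rx": 0, "ry": 0, "rz": -1},
    {"x": 0, "y": 0, "z": 0, "rx": 0, "ry": 0, "rz": -0.43},
    {"x": 0, "y": 0, "z": 0, "rx": 0, "ry": 0, "rz": 0},
    {"x": 0, "y": 0, "z": 0, "rx": 0, "ry": 0, "rz": 0}
  ],
  "grip": 0.62
}}

```text
clock: 16.88
tcp_pos: [0.459, -0.1707, 0.0783]
eef_rot: [0.354, -3.121, -0.0]
wrist_force: [-0.7, -0.8, 0.4]
grip_width: 0.0528
grip_force: 0.0
```

Run:
```python
from h import *
go(460.8,-170.8,5,102.9)
for n in('top','side'):
    c=grab(n);P=cloud(c)
    q=P[(np.hypot(P[...,0]-.619,P[...,1])<.05)&(P[...,2]>.045)&(P[...,2]<.068)]*1000
    r=cv2.minAreaRect(q[:,:2].astype(np.float32)); print(n,len(q),r,np.percentile(q[:,2],[50,98]))
    a=P[(np.hypot(P[...,0]-.4507,P[...,1]+.3673)<.05)&(P[...,2]>.07)&(P[...,2]<.095)]*1000
    print(' mid',len(a),cv2.minAreaRect(a[:,:2].astype(np.float32)) if len(a)>5 else '')
```

```text
t 16.88 tcp [ 459.  -170.7   78.3] yaw 102.9 units [-0.07 -0.02  2.93] rz 0.01 F [-0.7 -0.8  0.4] w 52.8
tilt units [ 0.001 -0.002  0.   ] q [ 0.4   0.6  -0.13  2.04  0.15  0.51  1.96]
top 194 ((618.3707275390625, -1.4531974792480469), (61.14717483520508, 62.498260498046875), 29.594810485839844) [58.43974005 64.10522788]
 mid 162 ((450.3095703125, -367.084228515625), (62.268798828125, 62.64915466308594), 88.30442810058594)
side 171 ((632.4559326171875, -12.781150817871094), (63.71961212158203, 27.889307022094727), 49.37345504760742) [54.09573581 61.00645909]
 mid 670 ((450.8300476074219, -368.2392883300781), (63.14156723022461, 63.47972869873047), 66.59339141845703)
```

The cup stands at (618,-1), on target, and the mid cup has not moved. Next I descend onto the dresser.

{"op": "arm_command", "data": {
  "targets": [
    {"x": -0.04, "y": -0.02, "z": 0.6, "rx": 0, "ry": 0, "rz": 0},
    {"x": 0, "y": 0, "z": 0.7, "rx": 0, "ry": 0, "rz": 0},
    {"x": 0, "y": 0, "z": 0.6, "rx": 0, "ry": 0, "rz": 0},
    {"x": 0, "y": 0, "z": 0.5, "rx": 0, "ry": 0, "rz": 0},
    {"x": 0, "y": 0, "z": 0.3, "rx": 0, "ry": 0, "rz": 0},
    {"x": 0, "y": 0, "z": 0.2, "rx": 0, "ry": 0, "rz": 0},
    {"x": 0, "y": 0, "z": 0, "rx": 0, "ry": 0, "rz": 0},
    {"x": 0, "y": 0, "z": 0, "rx": 0, "ry": 0, "rz": 0}
  ]
}}

```text
clock: 17.98
tcp_pos: [0.4604, -0.1711, 0.0063]
eef_rot: [-0.355, 3.121, -0.001]
wrist_force: [-0.4, -0.5, -0.4]
grip_width: 0.0529
grip_force: 0.0
```

{"op": "arm_command", "data": {
  "targets": [
    {"x": 0, "y": 0, "z": 0, "rx": 0, "ry": 0, "rz": 0},
    {"x": 0, "y": 0, "z": 0, "rx": 0, "ry": 0, "rz": 0},
    {"x": 0, "y": 0, "z": 0, "rx": 0, "ry": 0, "rz": 0},
    {"x": 0, "y": 0, "z": 0, "rx": 0, "ry": 0, "rz": 0},
    {"x": 0, "y": 0, "z": 0, "rx": 0, "ry": 0, "rz": 0},
    {"x": 0, "y": 0, "z": 0, "rx": 0, "ry": 0, "rz": 0}
  ],
  "grip": 0.2
}}

```text
clock: 18.73
tcp_pos: [0.4604, -0.1711, 0.0066]
eef_rot: [-0.355, 3.121, -0.001]
wrist_force: [-1.1, 0.1, 6.0]
grip_width: 0.0284
grip_force: 60.0
```

```bash
python3 -c "
from h import *
go(460.8,-170.8,5,102.9)"
```

```text
t 18.73 tcp [ 460.4 -171.1    6.6] yaw 103.0 units [-0.02  0.01  0.06] rz 0.01 F [-1.1  0.1  6. ] w 28.4
tilt units [-0.005  0.006  0.   ] q [ 0.37  0.73 -0.09  2.07  0.18  0.34  1.94]
```

{"op": "arm_command", "data": {
  "targets": [
    {"x": 0, "y": 0, "z": -0.3, "rx": 0, "ry": 0, "rz": 0},
    {"x": 0, "y": 0, "z": -0.8, "rx": 0, "ry": 0, "rz": 0},
    {"x": 0, "y": 0, "z": -1, "rx": 0, "ry": 0, "rz": 0},
    {"x": 0, "y": 0, "z": -1, "rx": 0, "ry": 0, "rz": 0},
    {"x": 0, "y": 0, "z": -0.9, "rx": 0, "ry": 0, "rz": 0},
    {"x": 0, "y": 0, "z": -0.5, "rx": 0, "ry": 0, "rz": 0.7},
    {"x": 0, "y": 0, "z": 0, "rx": 0, "ry": 0, "rz": 0.77},
    {"x": 0, "y": 0, "z": 0, "rx": 0, "ry": 0, "rz": 0},
    {"x": 0, "y": 0, "z": 0, "rx": 0, "ry": 0, "rz": 0}
  ]
}}

```text
clock: 19.85
tcp_pos: [0.4599, -0.1708, 0.1183]
eef_rot: [0.116, -3.139, -0.0]
wrist_force: [0.6, 0.1, -1.1]
grip_width: 0.0286
grip_force: 59.3
```

```bash
python3 -c "
from h import *
go(610.8,98.9,119,94.15)"
```

```text
t 19.85 tcp [ 459.9 -170.8  118.3] yaw 94.2 units [-6.82 10.31 -0.03] rz 0.01 F [ 0.6  0.1 -1.1] w 28.6
tilt units [ 0.002 -0.006  0.   ] q [ 0.38  0.53 -0.1   2.    0.09  0.61  1.86]
```

{"op": "arm_command", "data": {
  "targets": [
    {"x": -0.3, "y": 0.45, "z": 0, "rx": 0, "ry": 0, "rz": 0},
    {"x": -0.6, "y": 0.9, "z": 0, "rx": 0, "ry": 0, "rz": 0},
    {"x": -0.6, "y": 0.9, "z": 0, "rx": 0, "ry": 0, "rz": 0},
    {"x": -0.6, "y": 0.9, "z": 0, "rx": 0, "ry": 0, "rz": 0},
    {"x": -0.6, "y": 0.9, "z": 0, "rx": 0, "ry": 0, "rz": 0},
    {"x": -0.6, "y": 0.9, "z": 0, "rx": 0, "ry": 0, "rz": 0},
    {"x": -0.6, "y": 0.9, "z": 0, "rx": 0, "ry": 0, "rz": 0},
    {"x": -0.6, "y": 0.9, "z": 0, "rx": 0, "ry": 0, "rz": 0},
    {"x": -0.6, "y": 0.9, "z": 0, "rx": 0, "ry": 0, "rz": 0},
    {"x": -0.6, "y": 0.9, "z": 0, "rx": 0, "ry": 0, "rz": 0},
    {"x": -0.6, "y": 0.9, "z": 0, "rx": 0, "ry": 0, "rz": 0},
    {"x": -0.52, "y": 0.86, "z": 0, "rx": 0, "ry": 0, "rz": 0},
    {"x": 0, "y": 0, "z": 0, "rx": 0, "ry": 0, "rz": 0},
    {"x": 0, "y": 0, "z": 0, "rx": 0, "ry": 0, "rz": 0},
    {"x": 0, "y": 0, "z": 0.8, "rx": 0, "ry": 0, "rz": 0},
    {"x": 0, "y": 0, "z": 0.9, "rx": 0, "ry": 0, "rz": 0},
    {"x": 0, "y": 0, "z": 0.8, "rx": 0, "ry": 0, "rz": 0},
    {"x": 0, "y": 0, "z": 0.4, "rx": 0, "ry": 0, "rz": 0},
    {"x": 0, "y": 0, "z": 0, "rx": 0, "ry": 0, "rz": 0},
    {"x": 0, "y": 0, "z": 0, "rx": 0, "ry": 0, "rz": 0}
  ]
}}

```text
clock: 22.35
tcp_pos: [0.6121, 0.0982, 0.0468]
eef_rot: [-0.113, 3.138, 0.0]
wrist_force: [0.1, -0.3, -0.5]
grip_width: 0.0288
grip_force: 59.3
```

```bash
python3 -c "
from h import *
go(610.8,98.9,32,94.15)"
```

```text
t 22.35 tcp [612.1  98.2  46.8] yaw 94.1 units [0.05 0.03 0.59] rz -0.00 F [ 0.1 -0.3 -0.5] w 28.8
tilt units [-0.     0.015  0.   ] q [-0.16  0.78 -0.06  1.69  0.07  0.67  1.39]
```

{"op": "arm_command", "data": {
  "targets": [
    {"x": 0.04, "y": 0.02, "z": 0.25, "rx": 0, "ry": 0, "rz": 0},
    {"x": 0, "y": 0, "z": 0.18, "rx": 0, "ry": 0, "rz": 0},
    {"x": 0, "y": 0, "z": 0.1, "rx": 0, "ry": 0, "rz": 0},
    {"x": 0, "y": 0, "z": 0.07, "rx": 0, "ry": 0, "rz": 0},
    {"x": 0, "y": 0, "z": 0, "rx": 0, "ry": 0, "rz": 0},
    {"x": 0, "y": 0, "z": 0, "rx": 0, "ry": 0, "rz": 0}
  ]
}}

```text
clock: 23.1
tcp_pos: [0.6102, 0.0989, 0.0316]
eef_rot: [0.114, -3.139, 0.0]
wrist_force: [-2.4, -1.3, 5.1]
grip_width: 0.0284
grip_force: 60.0
```

{"op": "arm_command", "data": {
  "targets": [
    {"x": 0, "y": 0, "z": 0, "rx": 0, "ry": 0, "rz": 0},
    {"x": 0, "y": 0, "z": 0, "rx": 0, "ry": 0, "rz": 0},
    {"x": 0, "y": 0, "z": 0, "rx": 0, "ry": 0, "rz": 0},
    {"x": 0, "y": 0, "z": -0.4, "rx": 0, "ry": 0, "rz": 0},
    {"x": 0, "y": 0, "z": -0.9, "rx": 0, "ry": 0, "rz": 0},
    {"x": 0, "y": 0, "z": -1, "rx": 0, "ry": 0, "rz": 0},
    {"x": 0, "y": 0, "z": -1, "rx": 0, "ry": 0, "rz": 0},
    {"x": 0, "y": 0, "z": -0.6, "rx": 0, "ry": 0, "rz": 0},
    {"x": 0, "y": 0, "z": 0, "rx": 0, "ry": 0, "rz": 0}
  ],
  "grip": 0.6
}}

```text
clock: 24.22
tcp_pos: [0.6113, 0.099, 0.1298]
eef_rot: [-0.114, 3.137, 0.001]
wrist_force: [-0.7, 0.0, 0.4]
grip_width: 0.0511
grip_force: 0.0
```

```bash
python3 -c "
from h import *
go(466,156.6,125,4.15)"
```

```text
t 24.23 tcp [611.3  99.  129.8] yaw 94.2 units [5.63 2.72 0.18] rz -15.00 F [-0.7  0.   0.4] w 51.1
tilt units [ 0.003  0.027 -0.   ] q [-0.16  0.67 -0.07  1.64  0.06  0.83  1.4 ]
```

{"op": "arm_command", "data": {
  "targets": [
    {"x": 0.704, "y": 0.34, "z": 0, "rx": 0, "ry": 0, "rz": 0},
    {"x": 0.704, "y": 0.34, "z": 0, "rx": 0, "ry": 0, "rz": 0},
    {"x": 0.704, "y": 0.34, "z": 0, "rx": 0, "ry": 0, "rz": 0},
    {"x": 0.704, "y": 0.34, "z": 0, "rx": 0, "ry": 0, "rz": 0},
    {"x": 0.704, "y": 0.34, "z": 0, "rx": 0, "ry": 0, "rz": 0},
    {"x": 0.704, "y": 0.34, "z": 0, "rx": 0, "ry": 0, "rz": 0},
    {"x": 0.704, "y": 0.34, "z": 0, "rx": 0, "ry": 0, "rz": 0},
    {"x": 0.704, "y": 0.34, "z": 0, "rx": 0, "ry": 0, "rz": 0},
    {"x": 0, "y": 0, "z": 0, "rx": 0, "ry": 0, "rz": 0.5},
    {"x": 0, "y": 0, "z": 0, "rx": 0, "ry": 0, "rz": 1},
    {"x": 0, "y": 0, "z": 0, "rx": 0, "ry": 0, "rz": 1},
    {"x": 0, "y": 0, "z": 0, "rx": 0, "ry": 0, "rz": 1},
    {"x": 0, "y": 0, "z": 0, "rx": 0, "ry": 0, "rz": 1},
    {"x": 0, "y": 0, "z": 0, "rx": 0, "ry": 0, "rz": 1},
    {"x": 0, "y": 0, "z": 0, "rx": 0, "ry": 0, "rz": 1},
    {"x": 0, "y": 0, "z": 0, "rx": 0, "ry": 0, "rz": 1},
    {"x": 0, "y": 0, "z": 0, "rx": 0, "ry": 0, "rz": 1},
    {"x": 0, "y": 0, "z": 0, "rx": 0, "ry": 0, "rz": 1},
    {"x": 0, "y": 0, "z": 0, "rx": 0, "ry": 0, "rz": 1},
    {"x": 0, "y": 0, "z": 0, "rx": 0, "ry": 0, "rz": 1}
  ],
  "grip": 0.85
}}

```text
clock: 26.72
tcp_pos: [0.4643, 0.1563, 0.1274]
eef_rot: [-1.688, -2.648, 0.003]
wrist_force: [-0.5, 0.9, -0.9]
grip_width: 0.0724
grip_force: 0.0
```

{"op": "arm_command", "data": {
  "targets": [
    {"x": 0, "y": 0, "z": 0, "rx": 0, "ry": 0, "rz": 1},
    {"x": 0, "y": 0, "z": 0, "rx": 0, "ry": 0, "rz": 1},
    {"x": 0, "y": 0, "z": 0, "rx": 0, "ry": 0, "rz": 1},
    {"x": 0, "y": 0, "z": 0, "rx": 0, "ry": 0, "rz": 0.5},
    {"x": 0, "y": 0, "z": 0, "rx": 0, "ry": 0, "rz": 0},
    {"x": 0, "y": 0, "z": 0, "rx": 0, "ry": 0, "rz": 0}
  ]
}}

```text
clock: 27.48
tcp_pos: [0.4647, 0.1564, 0.128]
eef_rot: [-2.138, -2.301, 0.002]
wrist_force: [-0.2, -0.5, 0.1]
grip_width: 0.0728
grip_force: 0.0
```

Run:
```python
from h import *
go(466,156.6,12,4.15)
for n in('top','side'):
    c=grab(n);P=cloud(c)
    q=P[(np.hypot(P[...,0]-.611,P[...,1]-.099)<.05)&(P[...,2]>.040)&(P[...,2]<.058)]*1000
    r=cv2.minAreaRect(q[:,:2].astype(np.float32)); print(n,len(q),r,np.percentile(q[:,2],[5,50,95]))
```

```text
t 27.48 tcp [464.7 156.4 128. ] yaw 4.2 units [0.01 0.06 4.64] rz 0.01 F [-0.2 -0.5  0.1] w 72.8
tilt units [-0.01   0.005  0.   ] q [-0.64  0.54  0.4   2.   -0.34  0.66  0.05]
top 351 ((611.287841796875, 99.14933776855469), (59.386314392089844, 30.168943405151367), 4.443927764892578) [43.33291971 47.41976767 50.66044891]
side 220 ((611.1535034179688, 97.30377197265625), (61.56409454345703, 32.86956787109375), 5.713187217712402) [41.07669543 46.57802738 48.4907402 ]
```

{"op": "arm_command", "data": {
  "targets": [
    {"x": 0.01, "y": 0.03, "z": 0.6, "rx": 0, "ry": 0, "rz": 0},
    {"x": 0, "y": 0, "z": 0.8, "rx": 0, "ry": 0, "rz": 0},
    {"x": 0, "y": 0, "z": 0.8, "rx": 0, "ry": 0, "rz": 0},
    {"x": 0, "y": 0, "z": 0.8, "rx": 0, "ry": 0, "rz": 0},
    {"x": 0, "y": 0, "z": 0.7, "rx": 0, "ry": 0, "rz": 0},
    {"x": 0, "y": 0, "z": 0.5, "rx": 0, "ry": 0, "rz": 0},
    {"x": 0, "y": 0, "z": 0.4, "rx": 0, "ry": 0, "rz": 0},
    {"x": 0, "y": 0, "z": 0, "rx": 0, "ry": 0, "rz": 0},
    {"x": 0, "y": 0, "z": 0, "rx": 0, "ry": 0, "rz": 0}
  ]
}}

```text
clock: 28.7
tcp_pos: [0.4661, 0.1569, 0.0138]
eef_rot: [2.139, 2.3, 0.001]
wrist_force: [-0.3, 0.5, 0.6]
grip_width: 0.0728
grip_force: 0.0
```

{"op": "arm_command", "data": {
  "targets": [
    {"x": 0, "y": 0, "z": 0, "rx": 0, "ry": 0, "rz": 0},
    {"x": 0, "y": 0, "z": 0, "rx": 0, "ry": 0, "rz": 0},
    {"x": 0, "y": 0, "z": 0, "rx": 0, "ry": 0, "rz": 0},
    {"x": 0, "y": 0, "z": 0, "rx": 0, "ry": 0, "rz": 0},
    {"x": 0, "y": 0, "z": 0, "rx": 0, "ry": 0, "rz": 0},
    {"x": 0, "y": 0, "z": 0, "rx": 0, "ry": 0, "rz": 0}
  ],
  "grip": 0.4
}}

```text
clock: 29.45
tcp_pos: [0.4664, 0.157, 0.0143]
eef_rot: [2.139, 2.3, 0.002]
wrist_force: [-0.7, -0.1, 5.8]
grip_width: 0.047
grip_force: 61.3
```

Run:
```python
from h import *
go(466,156.6,12,4.15)
```

```text
t 29.45 tcp [466.4 157.   14.3] yaw 4.2 units [-0.01 -0.02  0.09] rz 0.00 F [-0.7 -0.1  5.8] w 47.0
tilt units [ 0.015 -0.005  0.   ] q [-0.53  0.73  0.25  2.07 -0.46  0.38  0.15]
```

{"op": "arm_command", "data": {
  "targets": [
    {"x": 0, "y": 0, "z": -0.3, "rx": 0, "ry": 0, "rz": 0},
    {"x": 0, "y": 0, "z": -0.7, "rx": 0, "ry": 0, "rz": 0},
    {"x": 0, "y": 0, "z": -0.9, "rx": 0, "ry": 0, "rz": 0},
    {"x": 0, "y": 0, "z": -1, "rx": 0, "ry": 0, "rz": 0},
    {"x": 0, "y": 0, "z": -0.9, "rx": 0, "ry": 0, "rz": 0},
    {"x": 0, "y": 0, "z": -0.6, "rx": 0, "ry": 0, "rz": 0},
    {"x": 0, "y": 0, "z": 0, "rx": 0, "ry": 0, "rz": 0},
    {"x": 0, "y": 0, "z": 0, "rx": 0, "ry": 0, "rz": 0}
  ]
}}

```text
clock: 30.45
tcp_pos: [0.4651, 0.1567, 0.1227]
eef_rot: [-2.138, -2.3, 0.002]
wrist_force: [0.1, -0.0, -1.2]
grip_width: 0.0469
grip_force: 61.7
```

{"op": "arm_command", "data": {
  "targets": [
    {"x": -0.44, "y": 0.175, "z": 0, "rx": 0, "ry": 0, "rz": 0},
    {"x": -0.88, "y": 0.35, "z": 0, "rx": 0, "ry": 0, "rz": 0},
    {"x": -0.88, "y": 0.35, "z": 0, "rx": 0, "ry": 0, "rz": 0},
    {"x": -0.88, "y": 0.35, "z": 0, "rx": 0, "ry": 0, "rz": 0},
    {"x": -0.88, "y": 0.35, "z": 0, "rx": 0, "ry": 0, "rz": 0},
    {"x": -0.88, "y": 0.35, "z": 0, "rx": 0, "ry": 0, "rz": 0},
    {"x": -0.88, "y": 0.35, "z": 0, "rx": 0, "ry": 0, "rz": 0},
    {"x": -0.88, "y": 0.35, "z": 0, "rx": 0, "ry": 0, "rz": 0},
    {"x": -0.88, "y": 0.35, "z": 0, "rx": 0, "ry": 0, "rz": 0},
    {"x": -0.88, "y": 0.35, "z": 0, "rx": 0, "ry": 0, "rz": 0},
    {"x": -0.88, "y": 0.35, "z": 0, "rx": 0, "ry": 0, "rz": 0},
    {"x": -0.88, "y": 0.35, "z": 0, "rx": 0, "ry": 0, "rz": 0},
    {"x": -0.88, "y": 0.35, "z": 0, "rx": 0, "ry": 0, "rz": 0},
    {"x": -0.88, "y": 0.35, "z": 0, "rx": 0, "ry": 0, "rz": 0},
    {"x": -0.88, "y": 0.35, "z": 0, "rx": 0, "ry": 0, "rz": 0},
    {"x": -0.88, "y": 0.35, "z": 0, "rx": 0, "ry": 0, "rz": 0},
    {"x": -0.44, "y": 0.19, "z": 0, "rx": 0, "ry": 0, "rz": 0},
    {"x": 0, "y": 0, "z": 0, "rx": 0, "ry": 0, "rz": 0},
    {"x": 0, "y": 0, "z": 0, "rx": 0, "ry": 0, "rz": 0}
  ]
}}

```text
clock: 32.83
tcp_pos: [0.631, -0.1827, 0.123]
eef_rot: [-2.137, -2.3, -0.0]
wrist_force: [-0.9, -0.6, -1.4]
grip_width: 0.0467
grip_force: 61.8
```

Run:
```python
from h import *
go(632.2,-183.6,14.5,4.15)
```

```text
t 32.83 tcp [ 631.  -182.7  123. ] yaw 4.2 units [-0.04  0.05  4.34] rz 0.01 F [-0.9 -0.6 -1.4] w 46.7
tilt units [-0.011 -0.016  0.   ] q [ 0.05  0.76  0.36  1.53 -0.31  0.91  0.58]
```

{"op": "arm_command", "data": {
  "targets": [
    {"x": 0, "y": 0, "z": 0.6, "rx": 0, "ry": 0, "rz": 0},
    {"x": 0, "y": 0, "z": 0.8, "rx": 0, "ry": 0, "rz": 0},
    {"x": 0, "y": 0, "z": 0.8, "rx": 0, "ry": 0, "rz": 0},
    {"x": 0, "y": 0, "z": 0.8, "rx": 0, "ry": 0, "rz": 0},
    {"x": 0, "y": 0, "z": 0.5, "rx": 0, "ry": 0, "rz": 0},
    {"x": 0, "y": 0, "z": 0.3, "rx": 0, "ry": 0, "rz": 0},
    {"x": 0, "y": 0, "z": 0, "rx": 0, "ry": 0, "rz": 0},
    {"x": 0, "y": 0, "z": 0, "rx": 0, "ry": 0, "rz": 0}
  ]
}}

```text
clock: 33.83
tcp_pos: [0.632, -0.1844, 0.0292]
eef_rot: [2.138, 2.3, 0.001]
wrist_force: [0.2, 0.2, -1.7]
grip_width: 0.0466
grip_force: 61.8
```

Run:
```python
from h import *
go(632.2,-183.6,14.3,4.15)
```

```text
t 33.83 tcp [ 632.  -184.4   29.2] yaw 4.2 units [0.03 0.01 0.59] rz 0.00 F [ 0.2  0.2 -1.7] w 46.6
tilt units [ 0.014  0.007 -0.   ] q [ 0.08  0.88  0.31  1.58 -0.36  0.74  0.62]
```

{"op": "arm_command", "data": {
  "targets": [
    {"x": 0.03, "y": 0.01, "z": 0.25, "rx": 0, "ry": 0, "rz": 0},
    {"x": 0, "y": 0, "z": 0.18, "rx": 0, "ry": 0, "rz": 0},
    {"x": 0, "y": 0, "z": 0.1, "rx": 0, "ry": 0, "rz": 0},
    {"x": 0, "y": 0, "z": 0.06, "rx": 0, "ry": 0, "rz": 0},
    {"x": 0, "y": 0, "z": 0, "rx": 0, "ry": 0, "rz": 0},
    {"x": 0, "y": 0, "z": 0, "rx": 0, "ry": 0, "rz": 0}
  ]
}}

```text
clock: 34.58
tcp_pos: [0.6314, -0.1833, 0.0144]
eef_rot: [-2.139, -2.3, -0.0]
wrist_force: [-3.8, 1.2, 5.1]
grip_width: 0.0466
grip_force: 62.2
```

Contact made, so I release and rise.

{"op": "arm_command", "data": {
  "targets": [
    {"x": 0, "y": 0, "z": 0, "rx": 0, "ry": 0, "rz": 0},
    {"x": 0, "y": 0, "z": 0, "rx": 0, "ry": 0, "rz": 0},
    {"x": 0, "y": 0, "z": 0, "rx": 0, "ry": 0, "rz": 0},
    {"x": 0, "y": 0, "z": 0, "rx": 0, "ry": 0, "rz": 0},
    {"x": 0, "y": 0, "z": -0.4, "rx": 0, "ry": 0, "rz": 0},
    {"x": 0, "y": 0, "z": -0.8, "rx": 0, "ry": 0, "rz": 0},
    {"x": 0, "y": 0, "z": -1, "rx": 0, "ry": 0, "rz": 0},
    {"x": 0, "y": 0, "z": -1, "rx": 0, "ry": 0, "rz": 0},
    {"x": 0, "y": 0, "z": -0.8, "rx": 0, "ry": 0, "rz": 0},
    {"x": 0, "y": 0, "z": -0.4, "rx": 0, "ry": 0, "rz": 0},
    {"x": 0, "y": 0, "z": 0, "rx": 0, "ry": 0, "rz": 0}
  ],
  "grip": 0.85
}}

```text
clock: 35.95
tcp_pos: [0.6321, -0.1835, 0.1251]
eef_rot: [2.138, 2.299, 0.002]
wrist_force: [1.2, -0.2, -0.5]
grip_width: 0.0727
grip_force: 0.0
```

Run:
```python
from h import *
go(451.6,-3.0,110,77.3)
```

```text
t 35.95 tcp [ 632.1 -183.5  125.1] yaw 4.2 units [ 7.73 -6.68  0.58] rz -12.19 F [ 1.2 -0.2 -0.5] w 72.7
tilt units [ 0.021  0.008 -0.   ] q [ 0.05  0.76  0.36  1.53 -0.31  0.91  0.58]
```

{"op": "arm_command", "data": {
  "targets": [
    {"x": 0.77, "y": -0.67, "z": 0, "rx": 0, "ry": 0, "rz": 0},
    {"x": 0.87, "y": -0.75, "z": 0, "rx": 0, "ry": 0, "rz": 0},
    {"x": 0.87, "y": -0.75, "z": 0, "rx": 0, "ry": 0, "rz": 0},
    {"x": 0.87, "y": -0.75, "z": 0.1, "rx": 0, "ry": 0, "rz": 0},
    {"x": 0.87, "y": -0.75, "z": 0.1, "rx": 0, "ry": 0, "rz": 0},
    {"x": 0.87, "y": -0.75, "z": 0.1, "rx": 0, "ry": 0, "rz": 0},
    {"x": 0.87, "y": -0.75, "z": 0.1, "rx": 0, "ry": 0, "rz": 0},
    {"x": 0.87, "y": -0.75, "z": 0.1, "rx": 0, "ry": 0, "rz": 0},
    {"x": 0.87, "y": -0.76, "z": 0.1, "rx": 0, "ry": 0, "rz": 0},
    {"x": 0, "y": 0, "z": 0, "rx": 0, "ry": 0, "rz": -1},
    {"x": 0, "y": 0, "z": 0, "rx": 0, "ry": 0, "rz": -1},
    {"x": 0, "y": 0, "z": 0, "rx": 0, "ry": 0, "rz": -1},
    {"x": 0, "y": 0, "z": 0, "rx": 0, "ry": 0, "rz": -1},
    {"x": 0, "y": 0, "z": 0, "rx": 0, "ry": 0, "rz": -1},
    {"x": 0, "y": 0, "z": 0, "rx": 0, "ry": 0, "rz": -1},
    {"x": 0, "y": 0, "z": 0, "rx": 0, "ry": 0, "rz": -1},
    {"x": 0, "y": 0, "z": 0, "rx": 0, "ry": 0, "rz": -1},
    {"x": 0, "y": 0, "z": 0, "rx": 0, "ry": 0, "rz": -1},
    {"x": 0, "y": 0, "z": 0, "rx": 0, "ry": 0, "rz": -1},
    {"x": 0, "y": 0, "z": 0, "rx": 0, "ry": 0, "rz": -1}
  ],
  "grip": 0.6
}}

```text
clock: 38.45
tcp_pos: [0.4504, -0.0027, 0.1081]
eef_rot: [-0.536, -3.094, 0.001]
wrist_force: [0.2, 0.5, 0.1]
grip_width: 0.0514
grip_force: 0.0
```

{"op": "arm_command", "data": {
  "targets": [
    {"x": 0, "y": 0, "z": 0, "rx": 0, "ry": 0, "rz": -0.9},
    {"x": 0, "y": 0, "z": 0, "rx": 0, "ry": 0, "rz": -0.29},
    {"x": 0, "y": 0, "z": 0, "rx": 0, "ry": 0, "rz": 0},
    {"x": 0, "y": 0, "z": 0, "rx": 0, "ry": 0, "rz": 0}
  ]
}}

```text
clock: 38.95
tcp_pos: [0.4509, -0.0027, 0.1086]
eef_rot: [-0.348, -3.122, 0.0]
wrist_force: [-0.4, 0.1, -0.6]
grip_width: 0.0512
grip_force: 0.0
```

Run:
```python
from h import *
go(451.7,-3.1,6,77.3)
for n in('top','side'):
    c=grab(n);P=cloud(c)
    for nm,x,y,a,b in(('tin',.632,-.184,.044,.056),('dresser',.611,.099,.04,.055),('cup',.619,-.001,.05,.066),('bar',.4517,-.003,.016,.035)):
        q=P[(np.hypot(P[...,0]-x,P[...,1]-y)<.05)&(P[...,2]>a)&(P[...,2]<b)]*1000
        r=cv2.minAreaRect(q[:,:2].astype(np.float32)); print(n,nm,len(q),np.round(r[0],1),np.round(r[1],1),round(r[2],1),np.percentile(q[:,2],50).round(1))
```

```text
t 38.95 tcp [450.9  -2.7 108.6] yaw 77.3 units [-0.04 -0.01  4.1 ] rz -0.01 F [-0.4  0.1 -0.6] w 51.2
tilt units [-0.002 -0.003  0.   ] q [-0.03  0.5  -0.01  2.12  0.01  0.52  1.29]
top tin 288 [ 628.  -181.8] [44.2 46.4] 83.4 50.4
top dresser 354 [611.2  99. ] [58.7 30.1] 4.9 47.5
top cup 150 [618.5  -1.4] [61.5 62.1] 44.5 59.4Traceback (most recent call last):
  File "<stdin>", line 7, in <module>
    return _quantile_unchecked(
        a, q, axis, out, overwrite_input, method, keepdims, weights)
    return _ureduce(a,
                    func=_quantile_ureduce_func,
    ...<5 lines>...
                    overwrite_input=overwrite_input,
                    method=method)
    r = func(a, **kwargs)
    result = _quantile(arr,
                       quantiles=q,
    ...<2 lines>...
                       out=out,
                       weights=wgt)
    slices_having_nans = np.isnan(arr[-1, ...])
                                  ~~~^^^^^^^^^
IndexError: index -1 is out of bounds for axis 0 with size 0
```

Run:
```python
from h import *
c=load('top');P=cloud(c)
for nm,x,y,a,b,zt in(('tin',.632,-.184,.042,.057,.05),('cap',.632,-.184,.057,.07,.062),('long',.626,-.1,.018,.035,.025)):
    m=(np.hypot(P[...,0]-x,P[...,1]-y)<(.05 if nm!='long' else .095))&(P[...,2]>a)&(P[...,2]<b); vs,us=np.nonzero(m)
    q=onz(c,np.c_[us,vs],zt)[:,:2]*1000; r=cv2.minAreaRect(q.astype(np.float32)); print(nm,len(q),np.round(r[0],1),np.round(r[1],1),round(r[2],1),q.mean(0).round(1))
save('t2',c['pixels'],5,(300,110,400,200))
c=grab('side');P=cloud(c); save('s3',c['pixels'],4,(290,190,440,300))
m=(np.hypot(P[...,0]-.632,P[...,1]+.184)<.05)&(P[...,2]>.044); vs,us=np.nonzero(m); print(len(us),us.mean() if len(us) else 0)
```

```text
tin 292 [ 628.1 -181.2] [45.3 45.5] 88.8 [ 627.9 -181.5]
cap 56 [ 628.9 -180.9] [17.7 18.3] 61.6 [ 629.3 -181.3]
long 1895 [626.8 -99.2] [156.1 146.3] 44.1 [625.5 -98.8]
378 380.4232804232804
```

View pics/t2.png

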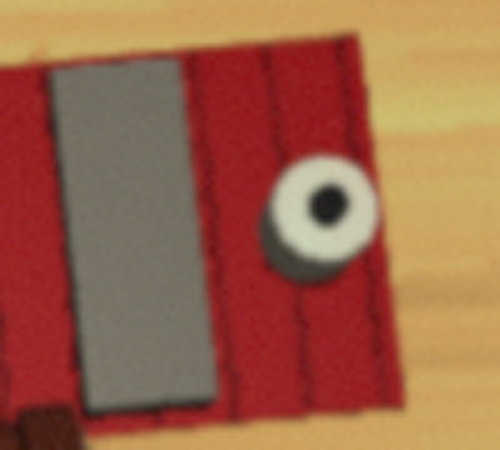

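Run:
```python
from h import *
c=load('side');P=cloud(c)
for nm,x,y,a,b,zt,r in(('tintop',.630,-.183,.046,.054,.05,.05),('cap',.63,-.183,.059,.07,.062,.05),('long',.626,-.1,.0215,.035,.025,.09)):
    m=(np.hypot(P[...,0]-x,P[...,1]-y)<r)&(P[...,2]>a)&(P[...,2]<b)
    if nm=='long': m&=P[...,1]>-.145
    vs,us=np.nonzero(m); q=onz(c,np.c_[us,vs],zt)[:,:2]*1000; r=cv2.minAreaRect(q.astype(np.float32)); print(nm,len(q),np.round(r[0],1),np.round(r[1],1),round(r[2],1),q.mean(0).round(1))
```

```text
tintop 274 [ 628.5 -185.1] [49.8 46.1] 48.2 [ 625.6 -188. ]
cap 58 [ 628.8 -185.5] [21.2 16.4] 50.5 [ 628.8 -185. ]
long 1517 [623.4 -69.7] [162.2 129.9] 3.5 [622.1 -99.1]
```

View pics/s3.png

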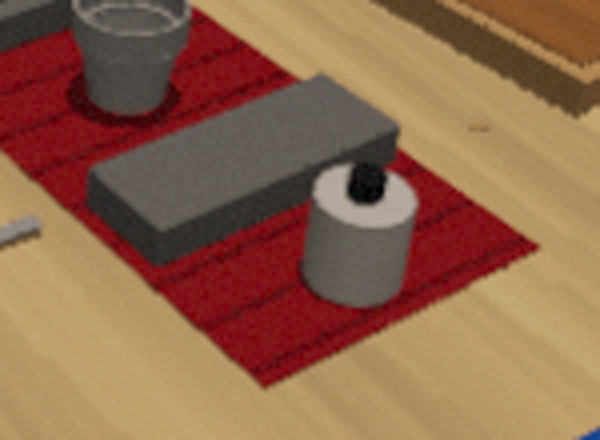

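The crops show the tin upright at (325,208) in the top crop and (360,235) in the side crop. Its gap to the long stone is about 29 mm, and it is 3 mm off level with the stone's middle, which is fine. Next is the bar.

{"op": "arm_command", "data": {
  "targets": [
    {"x": -0.02, "y": -0.01, "z": 0.6, "rx": 0, "ry": 0, "rz": 0},
    {"x": 0, "y": 0, "z": 0.8, "rx": 0, "ry": 0, "rz": 0},
    {"x": 0, "y": 0, "z": 0.8, "rx": 0, "ry": 0, "rz": 0},
    {"x": 0, "y": 0, "z": 0.7, "rx": 0, "ry": 0, "rz": 0},
    {"x": 0, "y": 0, "z": 0.5, "rx": 0, "ry": 0, "rz": 0},
    {"x": 0, "y": 0, "z": 0.4, "rx": 0, "ry": 0, "rz": 0},
    {"x": 0, "y": 0, "z": 0.25, "rx": 0, "ry": 0, "rz": 0},
    {"x": 0, "y": 0, "z": 0, "rx": 0, "ry": 0, "rz": 0},
    {"x": 0, "y": 0, "z": 0, "rx": 0, "ry": 0, "rz": 0}
  ]
}}

```text
clock: 40.17
tcp_pos: [0.4517, -0.0031, 0.0078]
eef_rot: [0.347, 3.122, 0.0]
wrist_force: [-0.1, 0.0, -0.6]
grip_width: 0.0513
grip_force: 0.0
```

{"op": "arm_command", "data": {
  "targets": [
    {"x": 0, "y": 0, "z": 0, "rx": 0, "ry": 0, "rz": 0},
    {"x": 0, "y": 0, "z": 0, "rx": 0, "ry": 0, "rz": 0},
    {"x": 0, "y": 0, "z": 0, "rx": 0, "ry": 0, "rz": 0},
    {"x": 0, "y": 0, "z": 0, "rx": 0, "ry": 0, "rz": 0},
    {"x": 0, "y": 0, "z": 0, "rx": 0, "ry": 0, "rz": 0},
    {"x": 0, "y": 0, "z": 0, "rx": 0, "ry": 0, "rz": 0}
  ],
  "grip": 0.15
}}

```text
clock: 40.92
tcp_pos: [0.4518, -0.003, 0.008]
eef_rot: [0.347, 3.121, 0.0]
wrist_force: [-0.9, 0.4, 6.3]
grip_width: 0.0267
grip_force: 59.8
```

{"op": "arm_command", "data": {
  "targets": [
    {"x": 0, "y": 0, "z": -0.3, "rx": 0, "ry": 0, "rz": 0},
    {"x": 0, "y": 0, "z": -0.7, "rx": 0, "ry": 0, "rz": 0},
    {"x": 0, "y": 0, "z": -0.9, "rx": 0, "ry": 0, "rz": 0},
    {"x": 0, "y": 0, "z": -0.9, "rx": 0, "ry": 0, "rz": 0},
    {"x": 0, "y": 0, "z": -0.8, "rx": 0, "ry": 0, "rz": 0},
    {"x": 0, "y": 0, "z": -0.4, "rx": 0, "ry": 0, "rz": 0},
    {"x": 0, "y": 0, "z": 0, "rx": 0, "ry": 0, "rz": 0},
    {"x": 0, "y": 0, "z": 0, "rx": 0, "ry": 0, "rz": 0}
  ]
}}

```text
clock: 41.92
tcp_pos: [0.4508, -0.003, 0.1068]
eef_rot: [-0.347, -3.121, 0.0]
wrist_force: [0.2, 0.2, -0.2]
grip_width: 0.0264
grip_force: 59.2
```

Run:
```python
from h import *
go(533.5,332.4,108,2.7)
```

```text
t 41.92 tcp [450.8  -3.  106.8] yaw 77.3 units [-0.28 13.82 -0.05] rz 12.43 F [ 0.2  0.2 -0.2] w 26.4
tilt units [-0.004 -0.015  0.   ] q [-0.03  0.51 -0.02  2.12  0.02  0.52  1.29]
```

{"op": "arm_command", "data": {
  "targets": [
    {"x": -0.02, "y": 0.5, "z": 0, "rx": 0, "ry": 0, "rz": 0},
    {"x": -0.02, "y": 0.88, "z": 0, "rx": 0, "ry": 0, "rz": 0},
    {"x": -0.02, "y": 0.96, "z": 0, "rx": 0, "ry": 0, "rz": 0},
    {"x": -0.02, "y": 0.96, "z": 0, "rx": 0, "ry": 0, "rz": 0},
    {"x": -0.02, "y": 0.96, "z": 0, "rx": 0, "ry": 0, "rz": 0},
    {"x": -0.02, "y": 0.96, "z": 0, "rx": 0, "ry": 0, "rz": 0},
    {"x": -0.02, "y": 0.96, "z": 0, "rx": 0, "ry": 0, "rz": 0},
    {"x": -0.02, "y": 0.96, "z": 0, "rx": 0, "ry": 0, "rz": 0},
    {"x": -0.02, "y": 0.96, "z": 0, "rx": 0, "ry": 0, "rz": 0},
    {"x": -0.02, "y": 0.96, "z": 0, "rx": 0, "ry": 0, "rz": 0},
    {"x": -0.02, "y": 0.96, "z": 0, "rx": 0, "ry": 0, "rz": 0},
    {"x": -0.02, "y": 0.96, "z": 0, "rx": 0, "ry": 0, "rz": 0},
    {"x": -0.02, "y": 0.96, "z": 0, "rx": 0, "ry": 0, "rz": 0},
    {"x": -0.02, "y": 0.96, "z": 0, "rx": 0, "ry": 0, "rz": 0},
    {"x": 0, "y": 0.92, "z": 0, "rx": 0, "ry": 0, "rz": 0},
    {"x": 0, "y": 0, "z": 0, "rx": 0, "ry": 0, "rz": 0.6},
    {"x": 0, "y": 0, "z": 0, "rx": 0, "ry": 0, "rz": 1},
    {"x": 0, "y": 0, "z": 0, "rx": 0, "ry": 0, "rz": 1},
    {"x": 0, "y": 0, "z": 0, "rx": 0, "ry": 0, "rz": 1},
    {"x": 0, "y": 0, "z": 0, "rx": 0, "ry": 0, "rz": 1}
  ]
}}

```text
clock: 44.42
tcp_pos: [0.533, 0.3336, 0.1062]
eef_rot: [-1.085, -2.947, 0.002]
wrist_force: [0.4, -1.3, -0.9]
grip_width: 0.0262
grip_force: 59.1
```

{"op": "arm_command", "data": {
  "targets": [
    {"x": 0, "y": 0, "z": 0, "rx": 0, "ry": 0, "rz": 1},
    {"x": 0, "y": 0, "z": 0, "rx": 0, "ry": 0, "rz": 1},
    {"x": 0, "y": 0, "z": 0, "rx": 0, "ry": 0, "rz": 1},
    {"x": 0, "y": 0, "z": 0, "rx": 0, "ry": 0, "rz": 1},
    {"x": 0, "y": 0, "z": 0, "rx": 0, "ry": 0, "rz": 1},
    {"x": 0, "y": 0, "z": 0, "rx": 0, "ry": 0, "rz": 1},
    {"x": 0, "y": 0, "z": 0, "rx": 0, "ry": 0, "rz": 1},
    {"x": 0, "y": 0, "z": 0, "rx": 0, "ry": 0, "rz": 0.83},
    {"x": 0, "y": 0, "z": 0, "rx": 0, "ry": 0, "rz": 0},
    {"x": 0, "y": 0, "z": 0.8, "rx": 0, "ry": 0, "rz": 0},
    {"x": 0, "y": 0, "z": 0.9, "rx": 0, "ry": 0, "rz": 0},
    {"x": 0, "y": 0, "z": 0.7, "rx": 0, "ry": 0, "rz": 0},
    {"x": 0, "y": 0, "z": 0.4, "rx": 0, "ry": 0, "rz": 0},
    {"x": 0, "y": 0, "z": 0, "rx": 0, "ry": 0, "rz": 0},
    {"x": 0, "y": 0, "z": 0, "rx": 0, "ry": 0, "rz": 0}
  ]
}}

```text
clock: 46.3
tcp_pos: [0.5348, 0.3327, 0.0381]
eef_rot: [2.168, 2.273, 0.002]
wrist_force: [0.4, 0.1, -0.5]
grip_width: 0.0263
grip_force: 59.2
```

Run:
```python
from h import *
go(533.7,332.2,8,2.7)
```

```text
t 46.30 tcp [534.8 332.7  38.1] yaw 2.7 units [-0.02 -0.05  1.2 ] rz 0.00 F [ 0.4  0.1 -0.5] w 26.3
tilt units [ 0.013 -0.005  0.   ] q [-0.8   0.84  0.36  1.67 -0.41  0.71 -0.19]
```

{"op": "arm_command", "data": {
  "targets": [
    {"x": -0.02, "y": -0.04, "z": 0.4, "rx": 0, "ry": 0, "rz": 0},
    {"x": 0, "y": 0, "z": 0.35, "rx": 0, "ry": 0, "rz": 0},
    {"x": 0, "y": 0, "z": 0.25, "rx": 0, "ry": 0, "rz": 0},
    {"x": 0, "y": 0, "z": 0.12, "rx": 0, "ry": 0, "rz": 0},
    {"x": 0, "y": 0, "z": 0.06, "rx": 0, "ry": 0, "rz": 0},
    {"x": 0, "y": 0, "z": 0, "rx": 0, "ry": 0, "rz": 0},
    {"x": 0, "y": 0, "z": 0, "rx": 0, "ry": 0, "rz": 0}
  ]
}}

```text
clock: 47.18
tcp_pos: [0.5334, 0.332, 0.0082]
eef_rot: [2.168, 2.273, 0.001]
wrist_force: [-0.8, -0.9, -0.5]
grip_width: 0.0267
grip_force: 59.3
```

{"op": "arm_command", "data": {
  "targets": [
    {"x": 0, "y": 0, "z": 0.03, "rx": 0, "ry": 0, "rz": 0},
    {"x": 0, "y": 0, "z": 0, "rx": 0, "ry": 0, "rz": 0}
  ]
}}

```text
clock: 47.42
tcp_pos: [0.5334, 0.332, 0.0081]
eef_rot: [-2.168, -2.274, -0.001]
wrist_force: [-1.2, -0.8, 4.7]
grip_width: 0.0265
grip_force: 60.0
```

{"op": "arm_command", "data": {
  "targets": [
    {"x": 0, "y": 0, "z": 0, "rx": 0, "ry": 0, "rz": 0},
    {"x": 0, "y": 0, "z": 0, "rx": 0, "ry": 0, "rz": 0},
    {"x": 0, "y": 0, "z": 0, "rx": 0, "ry": 0, "rz": 0},
    {"x": 0, "y": 0, "z": -0.4, "rx": 0, "ry": 0, "rz": 0},
    {"x": 0, "y": 0, "z": -0.8, "rx": 0, "ry": 0, "rz": 0},
    {"x": 0, "y": 0, "z": -1, "rx": 0, "ry": 0, "rz": 0},
    {"x": 0, "y": 0, "z": -1, "rx": 0, "ry": 0, "rz": 0},
    {"x": 0.6, "y": -0.8, "z": -1, "rx": 0, "ry": 0, "rz": 0},
    {"x": 0.9, "y": -0.8, "z": -1, "rx": 0, "ry": 0, "rz": 0},
    {"x": 0.9, "y": -0.5, "z": -0.5, "rx": 0, "ry": 0, "rz": 0},
    {"x": 0.9, "y": 0, "z": 0, "rx": 0, "ry": 0, "rz": 0},
    {"x": 0.9, "y": 0, "z": 0, "rx": 0, "ry": 0, "rz": 0},
    {"x": 0.9, "y": 0, "z": 0, "rx": 0, "ry": 0, "rz": 0},
    {"x": 0.5, "y": 0, "z": 0, "rx": 0, "ry": 0, "rz": 0},
    {"x": 0, "y": 0, "z": 0, "rx": 0, "ry": 0, "rz": 0}
  ],
  "grip": 0.47
}}

```text
clock: 49.3
tcp_pos: [0.4738, 0.47, 0.1502]
eef_rot: [-2.166, -2.275, -0.001]
wrist_force: [-0.0, -0.5, -0.8]
grip_width: 0.0404
grip_force: 0.0
```

Run:
```python
from h import *
go(533.7,332.2,8,2.7)
c=grab('top');P=cloud(c); save('t3',c['pixels'],2,(60,100,460,300))
for nm,x,y,a,b,zt in(('bar',.534,.332,.016,.035,.026),('dresser',.611,.099,.038,.055,.047),('cup',.619,-.001,.05,.068,.06),('tin',.63,-.183,.042,.057,.05),('mid',.4507,-.3673,.07,.095,.08)):
    m=(np.hypot(P[...,0]-x,P[...,1]-y)<.05)&(P[...,2]>a)&(P[...,2]<b); vs,us=np.nonzero(m)
    if len(us)<5: print(nm,'hidden'); continue
    q=onz(c,np.c_[us,vs],zt)[:,:2]*1000; r=cv2.minAreaRect(q.astype(np.float32)); print(nm,len(q),np.round(r[0],1),np.round(r[1],1),round(r[2],1))
```

```text
t 49.30 tcp [473.8 470.  150.2] yaw 2.8 units [-5.63  2.12  5.69] rz 0.02 F [-0.  -0.5 -0.8] w 40.4
tilt units [ 0.003 -0.006  0.   ] q [-1.05  0.75  0.44  1.47 -0.36  0.99 -0.47]
bar 439 [514.9 329. ] [61.3 79.5] 0.6
dresser 354 [610.1  98.6] [59.2 30.3] 4.9
cup 146 [617.8  -1.5] [63.6 60.4] 88.5
tin 291 [ 628.1 -181.3] [45.2 45.5] 88.8
mid 192 [ 450.5 -365.4] [65.2 62.6] 88.1
```

View pics/t3.png

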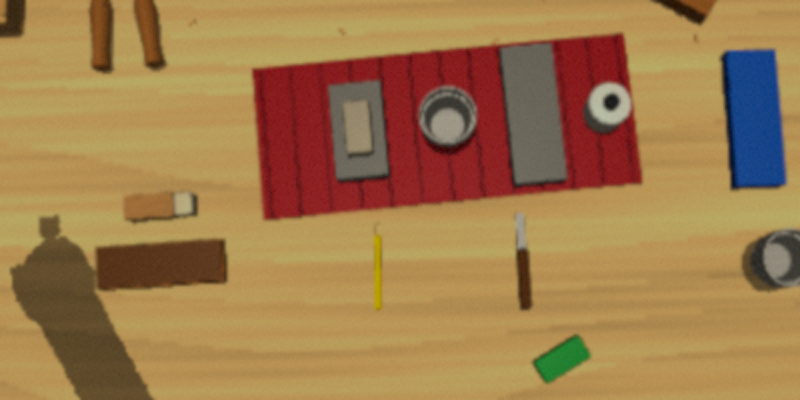

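The final top view shows everything in place:
- Cup at (447,118), midway between the stones.
- Dresser at (358,127), lengthwise on the short stone.
- Tin at (608,104), outside the long stone.
- Bar at (160,206), behind and parallel to the strop at (162,264).
- Lower cups untouched at (780,260), and the arm clear of everything.

Handing in.

```bash
python3 -c "
from h import *
print(order.finish_job())"
```

```text
the job is handed in; nothing more can be done
None
```

All four items are placed as asked and the job is handed in at about 49 s of the 118 s allowed; the largest error I measured is the oil tin, about 4 mm off level with the long stone's middle, with a gap of roughly 29 mm.

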